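# Close the parts box and set its vent cap

## Robot

A 6-joint arm with a two-finger parallel gripper is mounted at the origin on a cart in front of the work surface, level with it; the furniture and walls round the work are solid. World frame = base frame: x ahead of the robot, y to its left, z up, the work surface at z = 0. Lengths are in m, angles in rad, forces in N, time in s.
With the tool pointing down it reaches from about 0.4 to 0.825 m from the base axis. Payload 7 kg.
Tool frame: the origin (TCP) lies at the very end of the fingers, on their centre line; the grasp point (between the pads) lies 19 mm behind it; z points along the fingers, y is the line along which they close (so a half turn about z gives the same grasp; the last joint's range is limited). The gripper opens to 88 mm and grips with 3 to 60 N. Pads are 19 mm wide; open, the fingers measure 130 mm over their backs; the gripper's body (78 mm by 193 mm) begins 47 mm behind the grasp point.
Start: joints at [-0.909, 0.359, 0.012, 0, -1.224, -0.288], TCP at [0.246, -0.628, 0.19] pointing down, gripper open.
Joint ranges: [-3.07, 3.07], [-1.43, 2.12], [-1.02, 1.25], [-3.03, 1.67], [-3.05, -0], [-3.03, 3.03]. Speed limits (rad/s): [2.39, 2.39, 3.01, 3.14, 3.14, 3.14].

## Interface

Orientations are given as [roll, pitch, yaw] about the fixed x, y, z axes, in that order (R = Rz(yaw) Ry(pitch) Rx(roll)).
In Python, from station import arm, grab_frame gives the robot as it stands.
- The arm moves only by the tool jog_arm, never from a script. Its argument "deltas" is a list that holds one entry, the list of rows, each a list of 4 numbers: the shift along the tool's x, y, z in units of 60 mm (1.0 is 60 mm), then the turn about the tool's z in units of 5 degrees (1.0 is 5 degrees). A call has 1 to 8 rows; each row is the pose to reach, as a shift and turn from the pose commanded when the call began, along the tool's axes at that moment; what a row does not reach only later rows make up. A row lasts 1/8 s, in which the tool goes at most 62.5 mm and 10.7 degrees, less where a joint would pass 70% of its speed; a pose out of reach is approached as far as the arm can. A call with a gripper value outside its range is refused whole. "grip" is the finger opening in mm, from 0 to 87.6, set as the call begins (left out, the last holds). The fingers move at their own pace and stop on an object; "squeeze" is the grip in N (left out, the last holds). Time passes only in rows, so rows that repeat a pose let the fingers close. It gives the time, the measured TCP pose, the force, the opening and the grip force at its end, in the units of the state.
- arm.get_state(): the state, without advancing time (a new reading comes with each control period).
- grab_frame(name): name is "side" or "top" or "wrist"; returns a dict with "img" (420x560x3 uint8, red, green, blue), "vfov" (degrees; the focal length in pixels is half the picture's height over the tangent of half this angle, whatever the lens; pixels are square), "cx", "cy" (the principal point, pixels), "xyz" and "rotation" of the camera in the world. Camera axes: x right, y down, z forward; pixel columns grow to the right and rows downward; lengths in m; the calibration is good to about 2 mm. A picture is of the moment at which its call begins. There is no depth.
- arm.job_done(): hands the job in; it is judged then, once.
The state is a dict: "t": time; "q": joint angles; "qd": joint speeds; "joint_efforts": joint torques, N m; "eef_pos": TCP position; "ee_rot": TCP orientation; "force": force on the tool from outside, world axes, zero at the start; "moment": the same for the moment, N m; "width": finger opening in m; "gripper_force": force on a finger pad.
Only numpy, scipy, OpenCV 4.12 (cv2) and the standard library are available. Lean on these libraries where they do the work, as an engineer would, in place of code of your own. Each camera call takes 0.05 s, during which the arm holds its last target. There are 200 camera calls.

## Task

Fit the loose square lid onto the open parts box and press it down until it snaps home, level, with its plate flat on the rim. Then screw the knurled vent cap in the middle of the lid clockwise until it bottoms out, back it off a quarter turn, and finish while still holding the cap there between the fingers. Do not disturb the other things on the desk.

Things in the scene. Friction and masses are not known exactly. Their poses are not given: they have to be found in the camera images.
- parts_box: Open square aluminium box, fixed to the desk: outside 106 x 106 mm, 60 mm tall, walls 8 mm, opening 90 x 90 mm; a dark spring-plunger housing in the middle of each outer side stands out 10 mm more. Two small motors lie inside, below 36 mm. Origin: centre of its underside, on the desk; z up, x and y parallel to the sides.
- box_rim (a point): Centre of the box's mouth, level with the rim, 60 mm above the desk. Four spring balls under the rim, one in the middle of each inner wall, hold the lid's bead: a lid merely laid in stands about 12 mm proud on them; about 5 to 10 N straight down in its middle snaps it home.
- lid: Loose square lid, 0.22 kg with its cap, plate up on the desk: aluminium plate 100 x 100 x 5 mm, under it a plug ending in a rounded square bead 88 x 88 mm (1 mm clearance all round, 3 mm edge radius as lead-in). Origin: centre of the bead's underside; z up, x and y parallel to the sides. Plate underside 18 mm, top 23 mm above the origin. It fits in any of four quarter positions.
- lid_seat (a point): Point of the lid in the middle of the plate's underside plane, 18 mm above the lid's origin; it meets box_rim when the lid is home.
- vent_cap: Round knurled steel cap, diameter 38 mm, 32 mm tall, captive on a threaded neck in the middle of the lid. Good to grip from above by its sides, also for carrying the lid. Origin: centre of its underside, 1.8 mm above the lid's plate when bottomed and 8 mm higher per turn of backing off; z up. Turning friction about 0.06 N m; it stays where it is left.
- cap_mid (a point): Point on the cap's axis 21 mm above its underside: a good grip height (fingertips then just clear of the plate). A dark line on the cap's top points at a short dark line on the plate when the cap is bottomed out.
- cap_turn (a joint): Turn of the cap on its neck relative to the lid, rad: 0 bottomed out (a hard stop), growing as it is unscrewed (anticlockwise seen from above); starts between 2.0 and 2.9.
- rosin: Bystander: open round tin, 67 mm diameter, 42 mm tall. Origin: centre of its underside.
- cell: Bystander: round battery cell lying down, 15 x 50 mm. Origin: centre of its underside.
- tape: Bystander: tape measure, 28 x 61 x 50 mm. Origin: centre of its underside.
- pen: Bystander: thick short pen lying down, 16 x 86 mm. Origin: centre of its underside.
- plug: Bystander: small black power plug lying down, 10 x 42 x 9 mm. Origin: centre of its underside.

How it is judged:
By the outcome, as a careful person would: the job done as asked, in the order asked, and still so for the second after the job is handed in, while the arm keeps its last pose, push and grip.
It also fails if it takes over 54 s, if anything falls off the work surface, if the arm or the gripper's body presses on something with over 40 N, if the wrist force passes 120 N, or if a joint passes its speed limit or range.

## Working session

There is one attempt and no reset: what is moved stays moved. The work goes in short steps, Python scripts to look and compute and a tool call to move; the robot and the scene stay as the last step left them, time stands still between calls to the robot, and variables do not carry over. Pictures are saved under pics/ and viewed, at most 11 in all, crops included, and the job is handed in when it is done.

Besides the shell and the picture viewer there is one more tool, called after "Call:" by a JSON object that holds its "name" and its "arguments", one argument or row to a line. jog_arm: Moves the arm, as the interface text tells. Its arguments: {"type":"object","properties":{"deltas":{"type":"array"},"grip":{"type":"number"},"squeeze":{"type":"number"}},"required":["deltas"]}

```bash
ls; mkdir -p pics
python3 - <<'E'
from station import arm, grab_frame
import cv2,numpy as np
s=arm.get_state();print(s)
for n in("side","top"):
    f=grab_frame(n);cv2.imwrite(f"pics/{n}0.png",f["img"][:,:,::-1]);print(n,{k:v for k,v in f.items() if k!="img"})
    np.save(f"{n}0.npy",f["img"])
E
```

```text
pics
{'t': 0.0, 'q': array([-9.08904739e-01,  3.59414226e-01,  1.10401417e-02, -3.77077800e-04,
       -1.22406301e+00, -2.88129629e-01]), 'qd': array([-4.35020926e-04,  9.09140818e-05, -3.12352591e-04,  8.79102899e-04,
       -4.76890908e-04,  1.16474503e-03]), 'joint_efforts': array([-7.79694947e-04, -5.82713628e+01,  2.93061000e+01,  6.99689358e+00,
        6.90556102e-03, -1.58776083e-04]), 'eef_pos': array([ 0.24625217, -0.62788456,  0.18869204]), 'ee_rot': array([ 3.13991879e+00, -1.26429651e-04, -2.76795902e+00]), 'force': array([ 0.51832482, -0.00541265,  0.35536315]), 'moment': array([-0.06356958, -0.02344744, -0.00687851]), 'gripper_force': 0.0, 'width': 0.08766422882745323}
side {'vfov': 50.663458305948964, 'cx': 275.7704114201484, 'cy': 208.75852623085598, 'xyz': array([0.46715906, 0.87666221, 0.65052058]), 'rotation': array([-2.10034397,  0.0115812 , -3.04386053])}
top {'vfov': 55.07625783101159, 'cx': 283.31811884299844, 'cy': 213.3768540069982, 'xyz': array([ 0.46347157, -0.10541276,  0.91879171]), 'rotation': array([-3.02320935,  0.01447317, -1.54240572])}
```

View pics/top0.png

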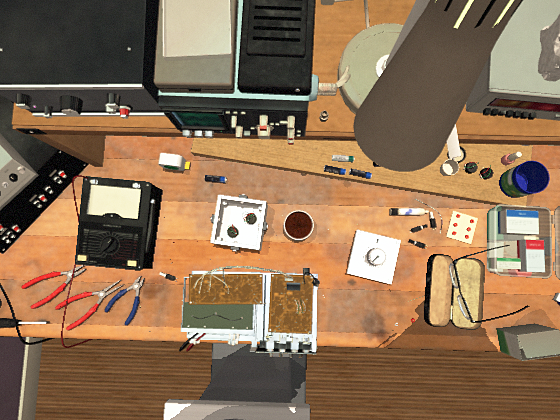

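View pics/side0.png

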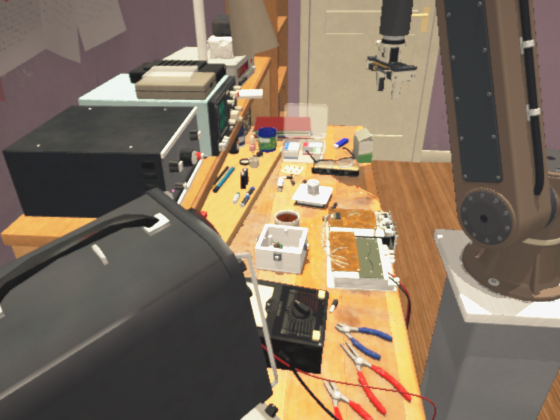

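The top view shows the box at about (238,222), the rosin tin at (298,226) and the lid at (374,256) with its cap at (375,257). The side view agrees: box at (282,250), lid at (313,193).

```bash
cat > h.py <<'E'
import numpy as np,cv2
from scipy.spatial.transform import Rotation as R
def Rm(e): return R.from_euler('xyz',e).as_matrix()
def ray(f,uv,z):
    F=f["img"].shape[0]/2/np.tan(np.radians(f["vfov"])/2)
    uv=np.atleast_2d(uv).astype(float)
    d=np.c_[(uv[:,0]-f["cx"])/F,(uv[:,1]-f["cy"])/F,np.ones(len(uv))]@Rm(f["rotation"]).T
    return f["xyz"]+d*((z-f["xyz"][2])/d[:,2])[:,None]
def proj(f,p):
    F=f["img"].shape[0]/2/np.tan(np.radians(f["vfov"])/2)
    c=(np.atleast_2d(p)-f["xyz"])@Rm(f["rotation"]);return c[:,:2]/c[:,2:]*F+[f["cx"],f["cy"]]
def quad(f,box,z,thr=150):
    u0,v0,u1,v1=box;c=f["img"][v0:v1,u0:u1];h=cv2.cvtColor(c,cv2.COLOR_RGB2HSV)
    m=((h[...,1]<60)&(h[...,2]>thr)).astype(np.uint8)
    m=cv2.morphologyEx(m,cv2.MORPH_CLOSE,np.ones((3,3)))
    cn=max(cv2.findContours(m,cv2.RETR_EXTERNAL,cv2.CHAIN_APPROX_NONE)[0],key=cv2.contourArea)
    w=ray(f,cn[:,0]+[u0,v0],z)[:,:2]
    r=cv2.minAreaRect((w*1000).astype(np.float32));return r,m
E
python3 - <<'E'
from h import *
from station import arm,grab_frame
f=grab_frame("top")
out=[]
for b,z in(((335,220,412,292),.023),((200,185,275,258),.06)):
    r,m=quad(f,b,z);print(r)
    c=f["img"][b[1]:b[3],b[0]:b[2],::-1]
    out.append(cv2.resize(np.vstack([c,cv2.cvtColor(m*255,cv2.COLOR_GRAY2BGR)])[:144,:75],None,fx=4,fy=4,interpolation=cv2.INTER_NEAREST))
cv2.imwrite("pics/c1.png",np.hstack([o[:576] for o in out]))
E
```

```text
((479.637939453125, -290.7684631347656), (100.807373046875, 99.15503692626953), 77.6617431640625)
((545.0101928710938, 9.615119934082031), (112.31963348388672, 122.57810974121094), 83.46013641357422)
```

View pics/c1.png

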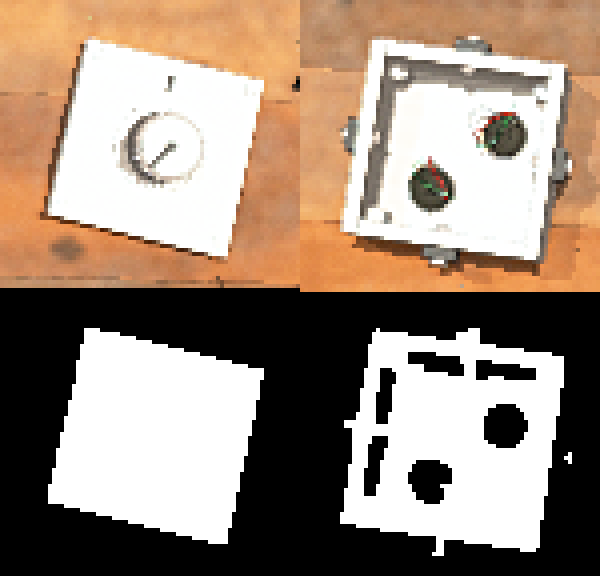

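The crop shows the lid with its cap line pointing down-left of the plate mark, so cap_turn is about 2.3 rad. The box is turned by about -6.5°. Next I work out the move to above the lid.

```bash
cat >> h.py <<'E'
def delta(s,p,yaw=None):
    M=Rm(s["ee_rot"]);d=(np.array(p)-s["eef_pos"])@M/0.06
    t=0 if yaw is None else -np.degrees((yaw-s["ee_rot"][2]))/5
    return np.round(d,3),round(t,2)
E
python3 - <<'E'
from h import *
from station import arm
print(delta(arm.get_state(),[.4796,-.2908,.15],-1.05))
E
```

```text
(array([-5.672,  3.812,  0.653]), np.float64(-19.69))
```

Call:
{"name": "jog_arm", "arguments": {
  "deltas": [
    [[-0.7, 0.48, 0.08, -2], [-1.42, 0.95, 0.16, -4], [-2.13, 1.43, 0.24, -6], [-2.84, 1.9, 0.32, -8], [-3.55, 2.38, 0.4, -10], [-4.25, 2.86, 0.48, -12], [-4.96, 3.33, 0.56, -14], [-5.67, 3.81, 0.65, -16]]
  ],
  "grip": 80
}}

```text
t: 1.15
eef_pos: [0.4804, -0.2898, 0.1505]
ee_rot: [-3.141, -0.0, -1.366]
force: [1.0, -0.5, -0.1]
width: 0.0803
gripper_force: 0.0
```

Run:
```python
from h import *
from station import arm,grab_frame
s=arm.get_state();print(s['t'],s['q'],s['eef_pos'],s['ee_rot'])
print(delta(s,[.4796,-.2908,.15],-1.05))
f=grab_frame("wrist");print({k:v for k,v in f.items() if k!="img"})
print(proj(f,[[.4796,-.2908,.06]]))
cv2.imwrite("pics/w1.png",f["img"][:,:,::-1])
```

```text
1.15 [-1.93954777e-01  2.01827824e-01 -2.99246638e-01 -2.61591128e-05
 -1.06957507e+00  3.98992388e-01] [ 0.48041143 -0.28981969  0.15054452] [-3.14144848e+00 -3.58856307e-05 -1.36577129e+00]
(array([0.013, 0.017, 0.009]), np.float64(-3.62))
{'vfov': 63.92907637740018, 'cx': 281.147127088956, 'cy': 210.0972508912792, 'xyz': array([ 0.49668873, -0.37144792,  0.34643538]), 'rotation': array([ 2.82987533e+00, -1.00577419e-03, -2.93644302e+00])}
[[281.16205365 199.49815275]]
```

View pics/w1.png

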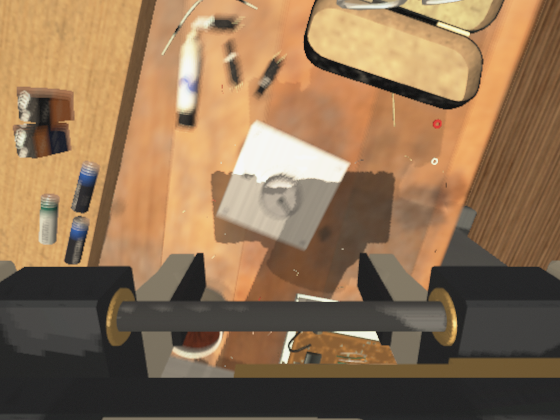

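The wrist view shows the lid's corners at about (259,121), (349,162), (305,250) and (218,213), with the cap at about (281,196). I'll refine the lid position from this view.

Run:
```python
from h import *
from station import arm,grab_frame
f=grab_frame("wrist")
for t in(60,90):
    r,m=quad(f,(190,100,375,262),.023,t);print(r)
print(ray(f,[[259,121],[349,162],[305,250],[218,213]],.023).mean(0), ray(f,[[281,194]],.06))
f=grab_frame("top"); r,m=quad(f,(335,220,412,292),.023);print(r)
```

```text
((478.3050231933594, -293.0799865722656), (99.7808609008789, 99.92967224121094), 77.45165252685547)
((478.3050231933594, -293.0799865722656), (99.7808609008789, 99.92967224121094), 77.45165252685547)
[ 0.48095088 -0.28804692  0.023     ] [[ 0.48354994 -0.29225914  0.06      ]]
((521.6731567382812, -233.54725646972656), (25.73537826538086, 82.43769836425781), 76.51851654052734)
```

Run:
```python
from h import *
from station import arm,grab_frame
print(delta(arm.get_state(),[.479,-.292,.09],-.8))
print(delta(arm.get_state(),[.479,-.292,.03],-.8))
```

```text
(array([0.039, 0.035, 1.003]), np.float64(-6.5))
(array([0.039, 0.034, 2.003]), np.float64(-6.5))
```

Call:
{"name": "jog_arm", "arguments": {
  "deltas": [
    [[0.04, 0.03, 0.3, -2], [0.04, 0.03, 0.6, -4], [0.04, 0.03, 0.8, -6], [0.04, 0.03, 1.0, -6.5], [0.04, 0.03, 1.0, -6.5]]
  ]
}}

```text
t: 1.92
eef_pos: [0.4771, -0.2945, 0.0898]
ee_rot: [3.14, 0.002, -0.807]
force: [-0.5, 0.8, 0.0]
width: 0.0801
gripper_force: 0.0
```

Run:
```python
from h import *
from station import arm,grab_frame
s=arm.get_state();print(s['t'],s['q'],s['eef_pos'],s['ee_rot'])
f=grab_frame("wrist")
c=proj(f,[[.479,-.292,.023]])[0];print(c)
b=[int(c[0]-125),max(0,int(c[1]-125)),int(c[0]+125),int(c[1]+110)]
r,m=quad(f,b,.023,60);print(r)
cv2.imwrite("pics/w2.png",f["img"][:,:,::-1])
for p in([.479,-.292,.03],):print(delta(s,p,-.8))
```

```text
1.925 [-2.03930154e-01  2.60358482e-01 -3.75646018e-01 -1.50290818e-04
 -9.36991336e-01  9.68198910e-01] [ 0.47714184 -0.29448253  0.08978968] [ 3.14044561e+00  1.88063298e-03 -8.06617786e-01]
[276.55784189 208.35757344]
((478.745361328125, -293.0746765136719), (99.85275268554688, 99.93359375), 77.61701202392578)
(array([-0.007, -0.052,  0.996]), np.float64(-0.08))
```

View pics/w2.png

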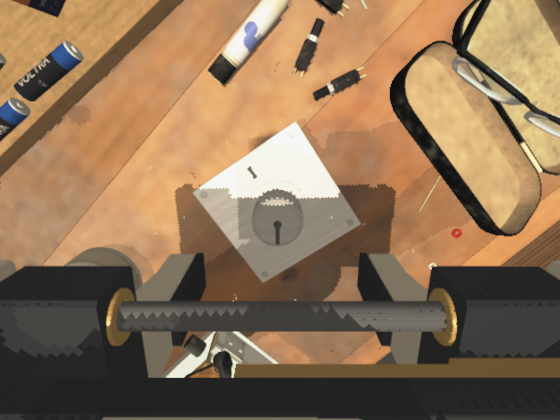

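The wrist view shows the lid centred between the open fingers, with the cap at about (277,215). The fingers pass either side of it, so I go down, then close.

Call:
{"name": "jog_arm", "arguments": {
  "deltas": [
    [[0, -0.02, 0.25, 0], [0, -0.02, 0.5, 0], [0, -0.02, 0.75, 0], [0, -0.02, 0.9, 0], [0, -0.02, 1.0, 0], [0, -0.02, 1.0, 0]]
  ]
}}

```text
t: 2.72
eef_pos: [0.4791, -0.2932, 0.0303]
ee_rot: [3.141, 0.001, -0.804]
force: [0.1, -0.1, 0.0]
width: 0.08
gripper_force: 0.0
```

Call:
{"name": "jog_arm", "arguments": {
  "deltas": [
    [[0, 0, 0, 0], [0, 0, 0, 0], [0, 0, 0, 0], [0, 0, 0, 0], [0, 0, 0, 0], [0, 0, 0, 0]]
  ],
  "grip": 30,
  "squeeze": 40
}}

```text
t: 3.48
eef_pos: [0.4793, -0.2932, 0.0307]
ee_rot: [3.142, -0.0, -0.804]
force: [1.0, -0.0, 0.5]
width: 0.0309
gripper_force: 0.0
```

Run:
```python
from h import *
from station import arm,grab_frame
s=arm.get_state();print(s['t'],s['width'],s['gripper_force'],s['eef_pos'])
f=grab_frame("wrist");f2=grab_frame("side")
M=Rm(s["ee_rot"]);g=s["eef_pos"]-.019*M[:,2]
print(proj(f,[s["eef_pos"],g]))
a=cv2.resize(f["img"][100:400,180:380],None,fx=2,fy=2)
p=proj(f2,[g])[0].astype(int);print(p)
b=cv2.resize(f2["img"][p[1]-50:p[1]+50,p[0]-33:p[0]+33],(396,600))
cv2.imwrite("pics/w3.png",np.hstack([a,b])[:,:,::-1])
```

```text
3.475 0.030916291896355495 0.0 [ 0.47926524 -0.29323323  0.03066768]
[[280.2502098  239.8209132 ]
 [280.19483601 252.73072864]]
[312 184]
```

View pics/w3.png

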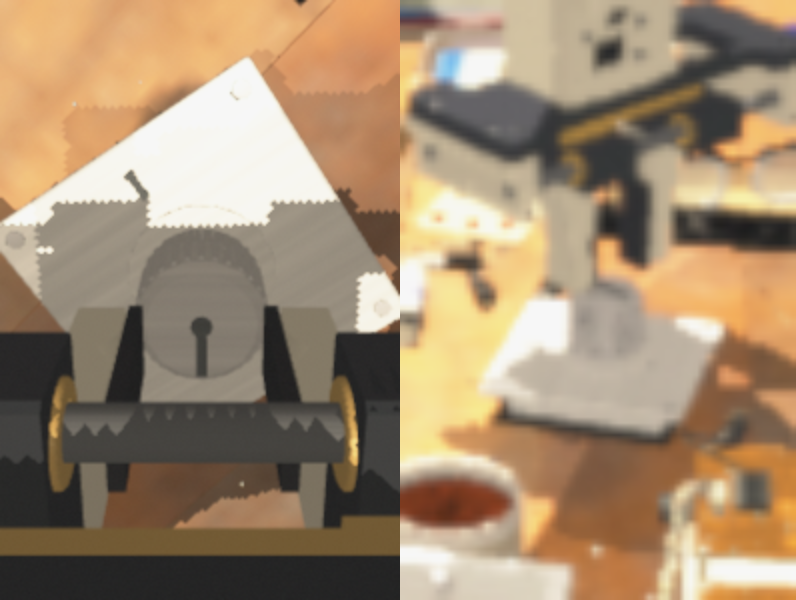

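The picture shows the finger ends at cap-top height, about 30 mm above the reported TCP. They closed over the cap rather than around it. I'll open, go lower in steps and re-check.

Call:
{"name": "jog_arm", "arguments": {
  "deltas": [
    [[0, 0, 0, 0], [0, 0, 0, 0], [0, 0, 0, 0], [0, 0, 0, 0], [0, 0, 0, 0], [0, 0, 0.07, 0], [0, 0, 0.13, 0], [0, 0, 0.2, 0]]
  ],
  "grip": 70
}}

```text
t: 4.58
eef_pos: [0.4792, -0.2932, 0.0183]
ee_rot: [3.141, 0.0, -0.804]
force: [-0.3, -0.1, -0.2]
width: 0.0698
gripper_force: 0.0
```

Run:
```python
from h import *
from station import arm,grab_frame
s=arm.get_state();print(s['t'],s['width'],s['force'],s['eef_pos'],s['ee_rot'],s['q'])
f=grab_frame("wrist");f2=grab_frame("side")
M=Rm(s["ee_rot"]);t=s["eef_pos"]
print(proj(f,[t+M@[0,y,0] for y in(-.035,.035)]),proj(f,[t+M@[0,y,-.035] for y in(-.035,.035)]))
print(proj(f,[[.4787,-.293,z] for z in(.023,.06)]))
print(proj(f2,[t+M@[0,y,-h] for y in(-.035,.035)for h in(0,.035)]))
a=cv2.resize(f["img"][100:400,180:380],None,fx=2,fy=2)
p=proj(f2,[t])[0].astype(int);print(p)
b=cv2.resize(f2["img"][p[1]-60:p[1]+40,p[0]-33:p[0]+33],(396,600),interpolation=cv2.INTER_CUBIC)
cv2.imwrite("pics/w4.png",np.hstack([a,b])[:,:,::-1])
```

```text
4.575 0.06982898781723546 [-0.27710998 -0.12769699 -0.17338444] [ 0.47917618 -0.29319251  0.01827086] [ 3.14149814e+00  1.77180908e-04 -8.04354112e-01] [-2.00681927e-01  3.46013108e-01 -4.50778709e-01 -3.25681519e-05
 -7.74204028e-01  9.67147437e-01]
[[224.64046667 239.85241258]
 [335.81045769 239.82760373]] [[214.15922788 265.6710945 ]
 [346.06137199 265.63269936]]
[[280.56157045 243.54523374]
 [280.51288082 272.59153296]]
[[303.63953954 197.58937312]
 [303.88012337 187.03521921]
 [321.00841802 190.47428489]
 [321.47389302 180.12089224]]
[312 193]
```

View pics/w4.png

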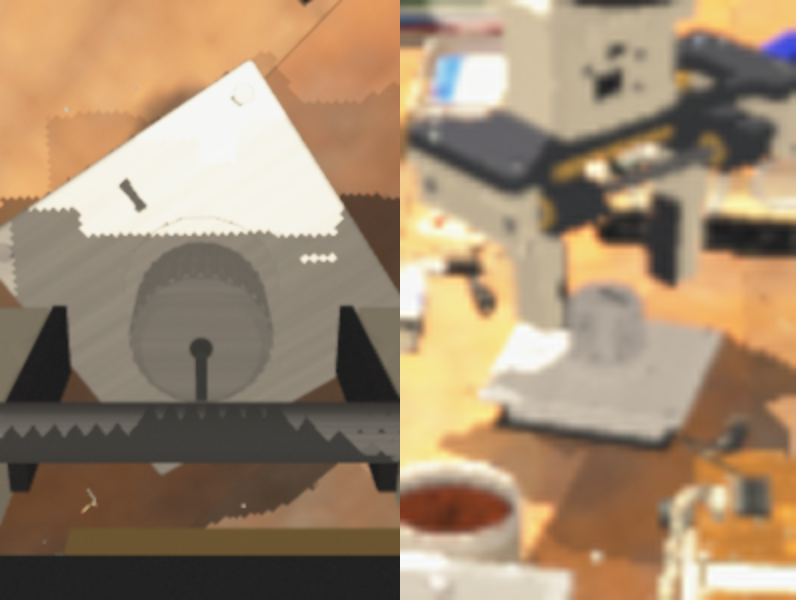

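The finger ends show at side (303,187) and (326,180), and at wrist x of 215 and 348. Both match tips 35 mm above the reported TCP, so the reported TCP is about 35 mm too deep. I go down 22 mm more and close.

Call:
{"name": "jog_arm", "arguments": {
  "deltas": [
    [[0, 0, 0.1, 0], [0, 0, 0.2, 0], [0, 0, 0.3, 0], [0, 0, 0.37, 0], [0, 0, 0.37, 0]]
  ]
}}

```text
t: 5.3
eef_pos: [0.479, -0.2932, -0.004]
ee_rot: [3.141, 0.001, -0.804]
force: [0.3, -0.2, 0.4]
width: 0.07
gripper_force: 0.0
```

Call:
{"name": "jog_arm", "arguments": {
  "deltas": [
    [[0, 0, 0, 0], [0, 0, 0, 0], [0, 0, 0, 0], [0, 0, 0, 0], [0, 0, 0, 0], [0, 0, 0, 0]]
  ],
  "grip": 30,
  "squeeze": 40
}}

```text
t: 6.05
eef_pos: [0.4794, -0.2932, -0.0034]
ee_rot: [-3.142, -0.0, -0.804]
force: [-0.7, -0.1, 1.4]
width: 0.0371
gripper_force: 40.0
```

Gripped at 37 mm with 40 N. I lift, then measure the box more closely.

Call:
{"name": "jog_arm", "arguments": {
  "deltas": [
    [[0, 0, -0.15, 0], [0, 0, -0.4, 0], [0, 0, -0.7, 0], [0, 0, -1.0, 0], [0, 0, -1.3, 0], [0, 0, -1.55, 0], [0, 0, -1.67, 0]]
  ]
}}

```text
t: 6.92
eef_pos: [0.4797, -0.2933, 0.0981]
ee_rot: [-3.141, -0.001, -0.804]
force: [0.1, -1.4, -2.2]
width: 0.0373
gripper_force: 40.0
```

```bash
cat >> h.py <<'E'
def box(f,b,z=.06,thr=150,sat=60,k=9):
    u0,v0,u1,v1=b;h=cv2.cvtColor(f["img"][v0:v1,u0:u1],cv2.COLOR_RGB2HSV)
    m=((h[...,1]<sat)&(h[...,2]>thr)).astype(np.uint8)
    c=max(cv2.findContours(m,cv2.RETR_EXTERNAL,cv2.CHAIN_APPROX_NONE)[0],key=cv2.contourArea)
    o=np.zeros_like(m);cv2.drawContours(o,[c],-1,1,-1);o=cv2.morphologyEx(o,cv2.MORPH_OPEN,np.ones((k,k)))
    c=max(cv2.findContours(o,cv2.RETR_EXTERNAL,cv2.CHAIN_APPROX_NONE)[0],key=cv2.contourArea)
    q=cv2.approxPolyDP(cv2.convexHull(c),6,True)[:,0]+[u0,v0]
    w=ray(f,(c[:,0]+[u0,v0]),z)[:,:2]*1000
    return cv2.minAreaRect(w.astype(np.float32)),q
E
python3 - <<'E'
from h import *
from station import arm,grab_frame
s=arm.get_state();print(s['t'],s['width'],s['force'],s['eef_pos'],s['ee_rot'])
f=grab_frame("top");a=np.load("top0.npy");print(np.abs(a[185:258,200:275].astype(int)-f["img"][185:258,200:275]).max())
f["img"]=a
for t in(150,200,235): print(box(f,(200,185,275,258),.06,t,60))
tgt=[.545,.0096,.13]
print(delta(s,tgt,s["ee_rot"][2]+np.radians(6)))
E
```

```text
6.925 0.03727031372984292 [ 0.05353286 -1.37370382 -2.19507825] [ 0.47971606 -0.29331135  0.09810833] [-3.14063188e+00 -1.43406522e-03 -8.04246321e-01]
239
(((545.8165283203125, 7.010547637939453), (107.3704833984375, 107.39360046386719), 83.51797485351562), array([[218, 196],
       [264, 201],
       [259, 248],
       [212, 242]]))
(((545.0523071289062, 6.680686950683594), (106.18846130371094, 105.34944915771484), 83.51739501953125), array([[218, 196],
       [264, 201],
       [259, 248],
       [212, 242]]))
(((544.96630859375, 6.3417510986328125), (105.38101196289062, 105.3109130859375), 83.46176147460938), array([[218, 196],
       [264, 201],
       [258, 248],
       [212, 242]]))
(array([-2.881, -4.286, -0.532]), np.float64(-1.2))
```

Run:
```python
from h import *
from station import arm
s=arm.get_state()
print(delta(s,[.46,.10,.128],s["ee_rot"][2]+np.radians(6)))
```

```text
(array([-4.953, -4.31 , -0.497]), np.float64(-1.2))
```

Call:
{"name": "jog_arm", "arguments": {
  "deltas": [
    [[-0.2, -0.17, -0.3, 0], [-0.6, -0.52, -0.5, 0], [-1.1, -0.96, -0.5, -0.2], [-1.6, -1.39, -0.5, -0.4], [-2.1, -1.83, -0.5, -0.6], [-2.6, -2.26, -0.5, -0.8], [-3.1, -2.7, -0.5, -1.0], [-3.6, -3.13, -0.5, -1.2]]
  ]
}}

```text
t: 7.98
eef_pos: [0.4641, -0.0056, 0.1272]
ee_rot: [-3.141, -0.0, -0.699]
force: [0.9, -0.3, -2.1]
width: 0.0372
gripper_force: 40.0
```

Call:
{"name": "jog_arm", "arguments": {
  "deltas": [
    [[-0.5, -0.44, 0, 0], [-0.95, -0.83, 0, 0], [-1.22, -1.06, 0, 0], [-1.35, -1.18, 0, 0], [-1.35, -1.18, 0, 0], [-1.35, -1.18, 0, 0]]
  ]
}}

```text
t: 8.72
eef_pos: [0.4482, 0.0984, 0.1267]
ee_rot: [3.141, 0.0, -0.7]
force: [0.1, -0.1, -1.6]
width: 0.0374
gripper_force: 40.0
```

Run:
```python
from h import *
from station import arm,grab_frame
s=arm.get_state();print(s['t'],s['width'],s['force'],s['eef_pos'],s['ee_rot'])
f=grab_frame("wrist")
print(proj(f,[[.545,.0067,.06]]))
cv2.imwrite("pics/w5.png",f["img"][:,:,::-1]);np.save("w5.npy",f["img"])
```

```text
8.725 0.03740031514904148 [ 0.05813869 -0.07879879 -1.63638294] [0.44820394 0.0984423  0.12666313] [ 3.14124853e+00  4.00740191e-05 -6.99908938e-01]
[[291.57807786  25.58477411]]
```

View pics/w5.png

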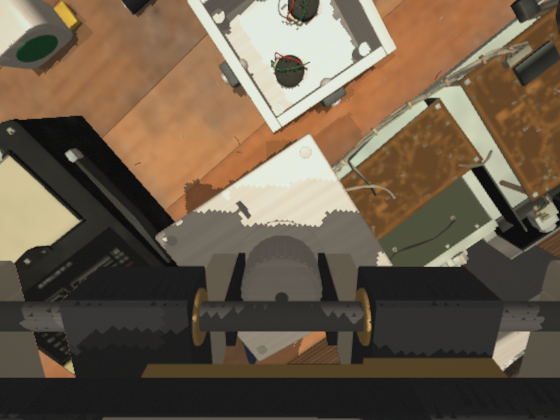

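The wrist view shows the box's near corner at (276,131) and its right corner at (396,49). The held lid has corners at (313,137) and (157,237). I'll fit those edges to compare the two.

```bash
cat >> h.py <<'E'
def edge(f,p,q,z,hw=7):
    """fit the strongest edge near segment p-q; world line (point,dir) on plane z"""
    g=cv2.GaussianBlur(f["img"][...,2],(3,3),0).astype(np.float32)
    p,q=np.array(p,float),np.array(q,float);d=(q-p)/np.linalg.norm(q-p);n=np.array([-d[1],d[0]])
    o=np.arange(-hw,hw+.01,.25);t=np.linspace(.08,.92,60)
    P=(p+(q-p)*t[:,None])[:,None]+o[None,:,None]*n
    v=cv2.remap(g,P[...,0].astype(np.float32),P[...,1].astype(np.float32),cv2.INTER_LINEAR)
    G=np.abs(v[:,4:]-v[:,:-4]);k=G.argmax(1);pts=P[np.arange(60),k+2]
    pts=pts[np.abs(o[k+2]-np.median(o[k+2]))<2]
    w=ray(f,pts,z)[:,:2]*1000
    vx,vy,x,y=cv2.fitLine(w.astype(np.float32),cv2.DIST_HUBER,0,.01,.01).ravel()
    r=(w-[x,y])@[-vy,vx];return np.array([x,y]),np.array([vx,vy]),len(w),r.std()
def isect(a,b):
    t=np.linalg.solve(np.c_[a[1],-b[1]],b[0]-a[0]);return a[0]+t[0]*a[1]
E
python3 - <<'E'
from h import *
from station import arm,grab_frame
s=arm.get_state();f=grab_frame("wrist");print(s['eef_pos'])
def ang(l):return np.degrees(np.arctan2(l[1][1],l[1][0]))
zl=s["eef_pos"][2]+.0034+.023
for nm,(A,B,C),z,h in(("box",((190,0),(276,131),(396,49)),.06,53),("lid",((157,237),(313,137),(388,262)),zl,50)):
    a=edge(f,A,B,z);b=edge(f,B,C,z);c=isect(a,b)
    print(nm,ang(a),ang(b),a[2:],b[2:],c)
    # centre: into the quadrant
    u1=a[1]*np.sign(a[1]@(ray(f,A,z)[0,:2]*1000-c));u2=b[1]*np.sign(b[1]@(ray(f,C,z)[0,:2]*1000-c))
    print(c+h*(u1+u2))
E
```

```text
[0.44825649 0.09833787 0.12664534]
box -6.571682 83.513275 (55, np.float64(0.13383934437510595)) (60, np.float64(0.16248102496807917)) [498.0642    63.909718]
[544.72839992   5.18337419]
lid 83.47428 -6.1588526 (58, np.float64(0.11821182524928765)) (55, np.float64(0.14998468226457334)) [491.3816   43.51957]
[447.352632   98.5598868]
```

Run:
```python
from h import *
from station import arm
s=arm.get_state();p=s["eef_pos"]
print(delta(s,p+[.0974,-.0934,0]),delta(s,p+[.0974,-.0934,-.055]))
```

```text
(array([ 2.245,  0.144, -0.   ]), 0) (array([2.245, 0.143, 0.917]), 0)
```

Call:
{"name": "jog_arm", "arguments": {
  "deltas": [
    [[0.2, 0.01, 0, 0], [0.6, 0.04, 0, 0], [1.1, 0.07, 0, 0], [1.6, 0.1, 0, 0], [2.0, 0.13, 0.1, 0], [2.25, 0.14, 0.3, 0], [2.25, 0.14, 0.6, 0], [2.25, 0.14, 0.75, 0]]
  ]
}}

```text
t: 9.82
eef_pos: [0.5454, 0.0048, 0.08]
ee_rot: [3.14, 0.001, -0.7]
force: [-0.8, -0.2, -2.0]
width: 0.0372
gripper_force: 40.0
```

Call:
{"name": "jog_arm", "arguments": {
  "deltas": [
    [[0, 0, 0, 0], [0, 0, 0, 0]]
  ]
}}

```text
t: 10.07
eef_pos: [0.5466, 0.0058, 0.0822]
ee_rot: [-3.141, -0.001, -0.699]
force: [0.2, -0.6, -1.3]
width: 0.0373
gripper_force: 40.0
```

Run:
```python
from h import *
from station import arm,grab_frame
s=arm.get_state();print(s['t'],s['force'],s['eef_pos'],s['ee_rot'],s['q'][5])
print(delta(s,[.5456,.0050,s['eef_pos'][2]]))
```

```text
10.075 [ 0.1700414  -0.63071649 -1.32883149] [0.54658115 0.00583631 0.08221461] [-3.14102789e+00 -5.75356154e-04 -6.98946283e-01] 0.5022831516913208
(array([-0.004,  0.021, -0.   ]), 0)
```

Call:
{"name": "jog_arm", "arguments": {
  "deltas": [
    [[0, 0.02, 0.1, 0], [0, 0.02, 0.2, 0], [0, 0.02, 0.3, 0], [0, 0.02, 0.38, 0], [0, 0.02, 0.44, 0], [0, 0.02, 0.48, 0], [0, 0.02, 0.48, 0]]
  ]
}}

```text
t: 10.95
eef_pos: [0.5454, 0.0047, 0.0527]
ee_rot: [3.141, 0.0, -0.7]
force: [0.1, -0.9, -1.5]
width: 0.037
gripper_force: 40.0
```

Run:
```python
from station import arm
s=arm.get_state();print(s['t'],s['force'],s['moment'],s['eef_pos'],s['ee_rot'],s['q'][5])
```

```text
10.95 [ 0.13118181 -0.90217513 -1.47913655] [-0.01906921  0.16019422  0.03548087] [0.54536255 0.00465892 0.05270902] [ 3.14136465e+00  1.67506895e-04 -6.99673877e-01] 0.5032778003305879
```

It has entered about 4 mm with no side load. Now I press down.

Call:
{"name": "jog_arm", "arguments": {
  "deltas": [
    [[0, 0, 0.03, 0], [0, 0, 0.06, 0], [0, 0, 0.09, 0], [0, 0, 0.12, 0], [0, 0, 0.12, 0]]
  ],
  "squeeze": 50
}}

```text
t: 11.58
eef_pos: [0.5458, 0.0049, 0.0458]
ee_rot: [-3.141, -0.0, -0.7]
force: [1.1, 1.2, -0.3]
width: 0.0372
gripper_force: 50.0
```

Call:
{"name": "jog_arm", "arguments": {
  "deltas": [
    [[0, 0, 0.03, 0], [0, 0, 0.06, 0], [0, 0, 0.09, 0], [0, 0, 0.11, 0], [0, 0, 0.11, 0]]
  ]
}}

```text
t: 12.2
eef_pos: [0.5452, 0.0046, 0.0389]
ee_rot: [3.141, 0.0, -0.7]
force: [-0.4, -0.6, -4.2]
width: 0.0368
gripper_force: 50.0
```

Call:
{"name": "jog_arm", "arguments": {
  "deltas": [
    [[0, 0, 0.01, 0], [0, 0, 0.02, 0], [0, 0, 0.03, 0], [0, 0, 0.04, 0], [0, 0, 0.04, 0]]
  ]
}}

```text
t: 12.82
eef_pos: [0.5455, 0.0046, 0.0383]
ee_rot: [-3.141, -0.001, -0.699]
force: [-5.9, 1.6, 14.0]
width: 0.0368
gripper_force: 50.0
```

Run:
```python
from h import *
from station import arm,grab_frame
s=arm.get_state();print(s['t'],s['force'],s['moment'],s['eef_pos'],s['ee_rot'])
f=grab_frame("side");p=proj(f,[[.545,.005,.065]])[0].astype(int)
cv2.imwrite("pics/s6.png",cv2.resize(f["img"][p[1]-45:p[1]+45,p[0]-60:p[0]+60],(800,600),interpolation=cv2.INTER_CUBIC)[:,:,::-1])
```

```text
12.825 [-5.92581455  1.63344769 14.04676643] [ 0.53301591  2.66593133 -0.06814674] [0.54554912 0.00460612 0.03834195] [-3.14121348e+00 -7.35082750e-04 -6.99025270e-01]
```

View pics/s6.png

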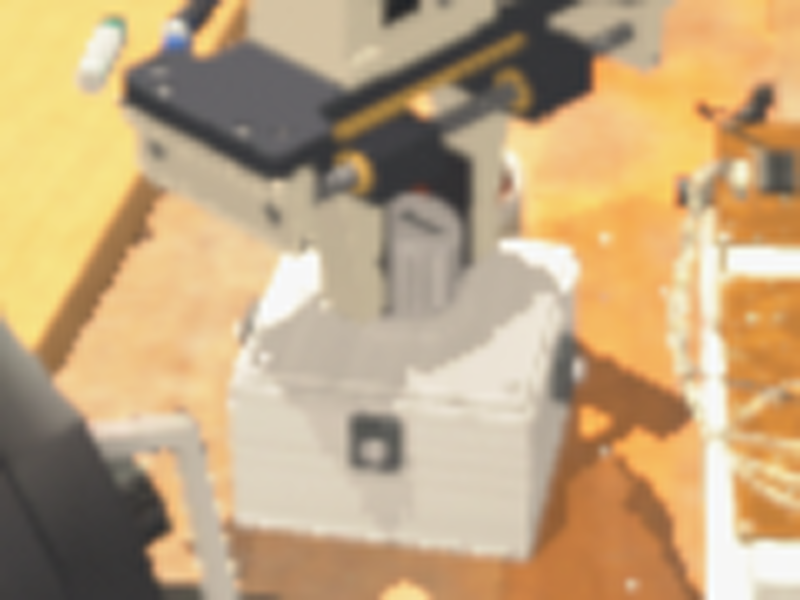

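The side view shows the plate flat on the rim and level, with 14 N of upward reaction, so the lid is home. I ease the press and screw the cap clockwise.

Call:
{"name": "jog_arm", "arguments": {
  "deltas": [
    [[0, 0, -0.02, 0], [0, 0, -0.02, 1.5], [0, 0, -0.015, 3], [0, 0, -0.012, 4.5], [0, 0, -0.009, 6], [0, 0, -0.006, 7.5], [0, 0, -0.003, 9], [0, 0, -0.003, 10]]
  ]
}}

```text
t: 13.88
eef_pos: [0.5457, 0.0048, 0.0375]
ee_rot: [-3.141, 0.0, -1.575]
force: [-1.4, 2.6, 3.6]
width: 0.037
gripper_force: 50.0
```

Run:
```python
from station import arm
s=arm.get_state();print(s['t'],s['force'],s['moment'],s['eef_pos'],s['ee_rot'],s['q'][5])
```

```text
13.875 [-1.39613251  2.55918384  3.55251204] [0.53055891 0.89474452 0.03862648] [0.54573783 0.00478306 0.03745508] [-3.14083336e+00  1.04136750e-04 -1.57535024e+00] -0.3727426162526489
```

Call:
{"name": "jog_arm", "arguments": {
  "deltas": [
    [[0, 0, 0.003, 1.5], [0, 0, 0.006, 3], [0, 0, 0.009, 4.5], [0, 0, 0.012, 6], [0, 0, 0.015, 7.5], [0, 0, 0.018, 9], [0, 0, 0.021, 10.5], [0, 0, 0.022, 11]]
  ]
}}

```text
t: 14.88
eef_pos: [0.5458, 0.0048, 0.0362]
ee_rot: [-3.141, 0.001, -2.534]
force: [-3.2, 2.3, 5.4]
width: 0.0371
gripper_force: 50.0
```

Run:
```python
from station import arm
s=arm.get_state();print(s['t'],s['force'],s['moment'],s['eef_pos'],s['ee_rot'],s['q'][5])
```

```text
14.875 [-3.15728323  2.25843612  5.35269778] [0.6217794  0.98467497 0.08622649] [0.54580007 0.00481372 0.0362224 ] [-3.14119803e+00  8.02544311e-04 -2.53444128e+00] -1.3318717557946178
```

Call:
{"name": "jog_arm", "arguments": {
  "deltas": [
    [[0, 0, 0.001, 0.8], [0, 0, 0.003, 1.6], [0, 0, 0.005, 2.4], [0, 0, 0.006, 3.0], [0, 0, 0.006, 3.0]]
  ]
}}

```text
t: 15.5
eef_pos: [0.5458, 0.0048, 0.0359]
ee_rot: [-3.141, 0.001, -2.794]
force: [-2.4, 1.4, 4.6]
width: 0.0371
gripper_force: 50.0
```

Run:
```python
from h import *
from station import arm,grab_frame
s=arm.get_state();print(s['t'],s['force'],s['moment'],s['eef_pos'],s['ee_rot'],s['q'][5])
f=grab_frame("wrist");cv2.imwrite("pics/w7.png",f["img"][:,:,::-1][100:400,130:430].repeat(2,0).repeat(2,1))
```

```text
15.5 [-2.3924875   1.38893846  4.61534412] [ 0.56154897  0.95696287 -0.03151514] [0.54578202 0.0048244  0.03585423] [-3.14144216e+00  8.53177395e-04 -2.79444958e+00] -1.591867877925885
```

View pics/w7.png

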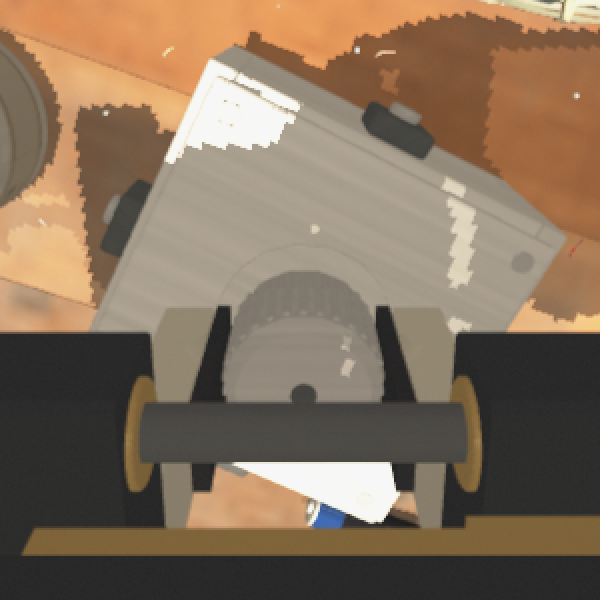

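The wrist view shows the lid level on the box; the cap's line is hidden behind the gripper rod. I continue in small steps until the stop shows in the moment.

Call:
{"name": "jog_arm", "arguments": {
  "deltas": [
    [[0, 0, 0.001, 0.4], [0, 0, 0.002, 0.8], [0, 0, 0.002, 1.2], [0, 0, 0.002, 1.2]]
  ]
}}

```text
t: 16.05
eef_pos: [0.5458, 0.0048, 0.0357]
ee_rot: [-3.142, 0.001, -2.899]
force: [-2.7, 1.1, 6.5]
width: 0.0368
gripper_force: 50.0
```

Run:
```python
from station import arm
s=arm.get_state();print(s['t'],s['force'],s['moment'],s['eef_pos'],s['ee_rot'],s['q'][5])
```

```text
16.05 [-2.67596576  1.05811938  6.47228241] [ 0.67132314  1.01131595 -0.03345888] [0.54581221 0.0048139  0.03571168] [-3.14151209e+00  8.80034750e-04 -2.89910284e+00] -1.6965196803505547
```

Call:
{"name": "jog_arm", "arguments": {
  "deltas": [
    [[0, 0, 0.001, 0.4], [0, 0, 0.001, 0.8], [0, 0, 0.001, 0.8]]
  ]
}}

```text
t: 16.42
eef_pos: [0.5458, 0.0048, 0.0356]
ee_rot: [-3.142, 0.001, -2.969]
force: [-2.9, 1.3, 5.5]
width: 0.0373
gripper_force: 50.0
```

Run:
```python
from station import arm
s=arm.get_state();print(s['t'],s['force'],s['moment'],s['eef_pos'],s['ee_rot'],s['q'][5])
```

```text
16.425 [-2.85075476  1.26003036  5.53622719] [ 0.63278656  0.96750586 -0.03666738] [0.54580716 0.00483179 0.03562294] [-3.14157397e+00  8.75392809e-04 -2.96885057e+00] -1.7663003150809584
```

Call:
{"name": "jog_arm", "arguments": {
  "deltas": [
    [[0, 0, 0.001, 0.4], [0, 0, 0.001, 0.8], [0, 0, 0.001, 0.8]]
  ]
}}

```text
t: 16.8
eef_pos: [0.5458, 0.0048, 0.0355]
ee_rot: [3.142, 0.001, -3.039]
force: [-2.4, 1.8, 5.9]
width: 0.0373
gripper_force: 50.0
```

Run:
```python
from station import arm
s=arm.get_state();print(s['t'],s['force'],s['moment'],s['eef_pos'],s['ee_rot'],s['q'][5])
```

```text
16.8 [-2.44246825  1.75044177  5.86799299] [ 0.62977771  0.95339117 -0.05528595] [0.54580656 0.00481118 0.03554151] [ 3.14154875e+00  8.57740936e-04 -3.03870333e+00] -1.8361054839285746
```

Call:
{"name": "jog_arm", "arguments": {
  "deltas": [
    [[0, 0, 0.001, 0.4], [0, 0, 0.001, 0.8], [0, 0, 0.001, 0.8]]
  ]
}}

```text
t: 17.18
eef_pos: [0.5458, 0.0048, 0.0355]
ee_rot: [3.141, 0.001, -3.109]
force: [-2.6, 1.9, 5.3]
width: 0.0372
gripper_force: 50.0
```

Run:
```python
from station import arm
s=arm.get_state();print(s['t'],s['force'],s['moment'],s['eef_pos'],s['ee_rot'],s['q'][5])
```

```text
17.175 [-2.64179949  1.90213148  5.31576873] [0.56081739 0.94042577 0.00890264] [0.5457797  0.00481333 0.03545716] [ 3.14147682e+00  8.37581877e-04 -3.10854939e+00] -1.9059451167034993
```

Call:
{"name": "jog_arm", "arguments": {
  "deltas": [
    [[0, 0, 0.001, 0.4], [0, 0, 0.001, 0.8], [0, 0, 0.001, 1.0], [0, 0, 0.001, 1.0]]
  ]
}}

```text
t: 17.68
eef_pos: [0.5458, 0.0048, 0.0353]
ee_rot: [3.141, 0.001, 3.088]
force: [-1.3, 0.9, 6.3]
width: 0.0375
gripper_force: 50.0
```

Run:
```python
from station import arm
s=arm.get_state();print(s['t'],s['force'],s['moment'],s['eef_pos'],s['ee_rot'],s['q'][5])
```

```text
17.675 [-1.30957819  0.93036448  6.28447755] [0.63106422 0.99160716 0.00582801] [0.54581022 0.00481287 0.0353495 ] [3.14142771e+00 8.02515719e-04 3.08761435e+00] -1.9929662727933835
```

Call:
{"name": "jog_arm", "arguments": {
  "deltas": [
    [[0, 0, 0.001, 0.4], [0, 0, 0.001, 0.8], [0, 0, 0.001, 0.8]]
  ]
}}

```text
t: 18.05
eef_pos: [0.5458, 0.0048, 0.0353]
ee_rot: [3.141, 0.001, 3.018]
force: [-2.3, 2.3, 5.5]
width: 0.037
gripper_force: 50.0
```

Run:
```python
from station import arm
s=arm.get_state();print(s['t'],s['force'],s['moment'],s['eef_pos'],s['ee_rot'],s['q'][5])
```

```text
18.05 [-2.339246    2.27994282  5.50527615] [ 0.5601613   0.86109843 -0.01027052] [0.54579649 0.00481701 0.03525909] [3.14137069e+00 7.77717434e-04 3.01753957e+00] -2.063046899969201
```

Call:
{"name": "jog_arm", "arguments": {
  "deltas": [
    [[0, 0, 0.001, 0.4], [0, 0, 0.001, 0.8], [0, 0, 0.001, 1.0], [0, 0, 0.001, 1.0]]
  ]
}}

```text
t: 18.55
eef_pos: [0.5459, 0.0052, 0.0352]
ee_rot: [3.141, 0.001, 2.932]
force: [-3.9, 3.8, 6.4]
width: 0.0369
gripper_force: 50.0
```

Run:
```python
from station import arm
s=arm.get_state();print(s['t'],s['force'],s['moment'],s['eef_pos'],s['ee_rot'],s['q'][5],s['joint_efforts'][5])
```

```text
18.55 [-3.94463229  3.7728486   6.41983007] [1.56542807 1.18357548 1.05675119] [0.54585853 0.00524174 0.03519279] [3.14122697e+00 8.18296130e-04 2.93213913e+00] -2.149123903802622 -1.1257220059633255
```

Call:
{"name": "jog_arm", "arguments": {
  "deltas": [
    [[0, 0, 0.001, 0.4], [0, 0, 0.001, 0.8], [0, 0, 0.001, 0.8]]
  ]
}}

```text
t: 18.92
eef_pos: [0.5468, 0.005, 0.0352]
ee_rot: [3.141, 0.002, 2.862]
force: [2.0, 1.3, 4.7]
width: 0.0367
gripper_force: 50.0
```

Run:
```python
from station import arm
s=arm.get_state();print(s['t'],s['force'],s['moment'],s['eef_pos'],s['ee_rot'],s['q'][5],s['joint_efforts'][5])
```

```text
18.925 [1.9611421  1.25255796 4.73053739] [ 0.63015872 -0.63587274  1.13307369] [0.54681277 0.00498622 0.03521652] [3.14080081e+00 2.18975479e-03 2.86182026e+00] -2.2192855162628247 -1.4163555577397346
```

Mz has jumped to about 1.1 N m and z has stopped falling, so the cap is bottomed. I back off in tiny steps to find the point where the torque drops away.

Call:
{"name": "jog_arm", "arguments": {
  "deltas": [
    [[0, 0, 0, -0.1], [0, 0, 0, -0.2], [0, 0, 0, -0.2]]
  ]
}}

```text
t: 19.3
eef_pos: [0.5468, 0.005, 0.0352]
ee_rot: [3.14, 0.002, 2.879]
force: [2.2, 2.9, 4.7]
width: 0.0368
gripper_force: 50.0
```

Run:
```python
from station import arm
s=arm.get_state();print(s['t'],s['force'],s['moment'],s['eef_pos'],s['ee_rot'],s['q'][5],s['joint_efforts'][5])
```

```text
19.3 [2.18625147 2.90098797 4.71435293] [ 0.77752964 -0.94851035  0.79885312] [0.5468     0.00503674 0.03523128] [3.14039219e+00 2.16006714e-03 2.87923187e+00] -2.2012834302783086 -0.7866567559540272
```

Call:
{"name": "jog_arm", "arguments": {
  "deltas": [
    [[0, 0, 0, -0.1], [0, 0, 0, -0.2], [0, 0, 0, -0.2]]
  ]
}}

```text
t: 19.68
eef_pos: [0.5468, 0.0051, 0.0352]
ee_rot: [3.14, 0.002, 2.896]
force: [2.5, 2.9, 5.1]
width: 0.0372
gripper_force: 50.0
```

Run:
```python
from station import arm
s=arm.get_state();print(s['t'],s['force'],s['moment'],s['eef_pos'],s['ee_rot'],s['q'][5],s['joint_efforts'][5])
```

```text
19.675 [2.492609   2.89885529 5.14683555] [ 0.80916601 -0.90646469  0.59862535] [0.54681493 0.00506164 0.03521917] [3.14025449e+00 2.18723781e-03 2.89611103e+00] -2.1841914650051915 -0.5009417608380318
```

The torque falls about 0.25 N m per degree, so it reaches zero after another 0.45 units or so. The total back-off is about 18.5 units, rising 2 mm.

Call:
{"name": "jog_arm", "arguments": {
  "deltas": [
    [[0, 0, 0, -0.5], [0, 0, -0.002, -1.8], [0, 0, -0.005, -3.2], [0, 0, -0.008, -4.7], [0, 0, -0.011, -6.2], [0, 0, -0.013, -7.6], [0, 0, -0.016, -9], [0, 0, -0.016, -9]]
  ]
}}

```text
t: 20.68
eef_pos: [0.5466, 0.0057, 0.0362]
ee_rot: [3.141, 0.003, -2.601]
force: [0.4, 6.4, 6.4]
width: 0.0367
gripper_force: 50.0
```

Call:
{"name": "jog_arm", "arguments": {
  "deltas": [
    [[0, 0, -0.002, -1.4], [0, 0, -0.005, -2.8], [0, 0, -0.008, -4.2], [0, 0, -0.011, -5.6], [0, 0, -0.014, -7], [0, 0, -0.016, -8.4], [0, 0, -0.017, -9.5], [0, 0, -0.017, -9.5]]
  ]
}}

```text
t: 21.68
eef_pos: [0.5458, 0.006, 0.0372]
ee_rot: [-3.141, 0.002, -1.773]
force: [-2.4, 9.3, 8.9]
width: 0.0372
gripper_force: 50.0
```

Run:
```python
from h import *
from station import arm,grab_frame
s=arm.get_state();print(s['t'],s['force'],s['moment'],s['eef_pos'],s['ee_rot'],s['width'])
f=grab_frame("wrist");f2=grab_frame("side");p=proj(f2,[[.545,.005,.075]])[0].astype(int)
a=cv2.resize(f["img"][120:300,180:380],(400,360));b=cv2.resize(f2["img"][p[1]-30:p[1]+30,p[0]-33:p[0]+33],(396,360),interpolation=cv2.INTER_CUBIC)
cv2.imwrite("pics/w8.png",np.hstack([a,b])[:,:,::-1])
```

```text
21.675 [-2.40000662  9.27504705  8.94523216] [3.4666838  1.05798835 0.05606453] [0.54584704 0.00604095 0.0371656 ] [-3.14079463e+00  2.36740088e-03 -1.77269700e+00] 0.03723583863629309
```

View pics/w8.png

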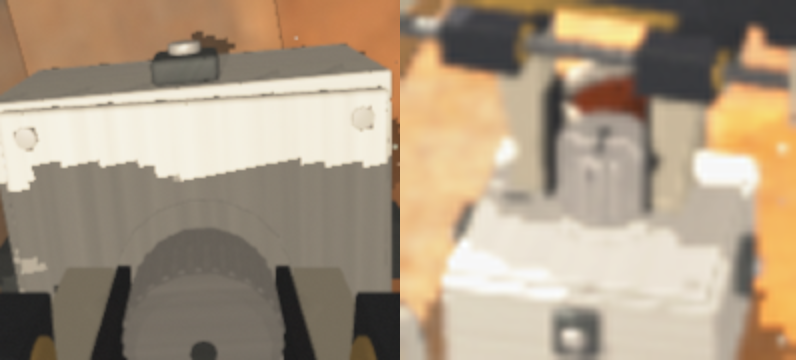

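The cap's line now points toward the side camera, a quarter turn anticlockwise of the plate mark, and the lid is flat. I relieve the 9 N side load a little and check.

Call:
{"name": "jog_arm", "arguments": {
  "deltas": [
    [[-0.01, 0, -0.003, 0], [-0.016, 0, -0.006, 0], [-0.016, 0, -0.006, 0], [-0.016, 0, -0.006, 0]]
  ]
}}

```text
t: 22.28
eef_pos: [0.5458, 0.0061, 0.0372]
ee_rot: [-3.141, 0.001, -1.774]
force: [-0.7, 4.6, 7.9]
width: 0.0371
gripper_force: 50.0
```

Run:
```python
from station import arm
s=arm.get_state();print(s['t'],s['force'],s['moment'],s['eef_pos'],s['ee_rot'],s['width'],s['gripper_force'])
if abs(s['force']).max()<9 and s['gripper_force']>30: print(arm.job_done())
```

```text
22.275 [-0.65411063  4.5861749   7.93976161] [1.70133081 0.39113101 0.0102604 ] [0.54576833 0.00612609 0.03721881] [-3.14133874e+00  1.20891192e-03 -1.77422213e+00] 0.03710283886317536 50.00186786404811
the job is handed in; nothing more can be done
None
```

The job is handed in at 22.3 s: the lid is snapped home and level, and the cap was bottomed out, then backed off about a quarter turn (90°, within about 2°) and is still held at 50 N.

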